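# Find the heavy side of the keycap sample wheel and hold it down

## Task

The keycap sample wheel on its stand has a balance weight hidden inside it, nobody knows on which side, and its axle is stiff enough that it stays wherever it is left. Turn the wheel by hand to feel which side is the heavy one, bring that side straight down to the bottom, and finish with the rim gripped between the fingers, still holding the wheel there so that its axle screw can be tightened. Leave the other things on the table where they are.

Things in the scene. Friction and masses are not known exactly. Their poses are not given: they have to be found in the camera images.
- stand: Fixed stand of the wheel: black base plate 120 x 150 x 14 mm, two aluminium posts (8 mm thick, 26 mm wide, tops 127 mm above the table, inner faces 20 mm either side of the wheel's middle plane). Origin: centre of its underside. Its x axis lies along the axle, z up; the wheel turns in its y-z plane.
- axle (a point): Centre of the wheel, 115 mm above the table; axes of the stand. Axle friction of 0.37 N m opposes turning. The unseen steel weight in the disc, up to 0.75 kg at 45 mm radius, adds up to 0.26 to 0.33 N m: helping as the heavy side goes down, resisting as it goes up. Pulling at 65 mm radius takes 1 to 11 N; about 6 N, alike both ways, with it straight down or straight up.
- wheel: White solid disc 150 mm across, 26 mm thick, on edge, ten grey keycaps round its rim (18 mm along the axle, 18 mm along the rim, out to 86.5 mm from the axle, 36 degrees apart, one double wide). Origin: its centre, at point axle. x axis along the axle, z axis towards the wide keycap; turns all the way round. To grip: one finger on each flat face, reaching in along a radius.
- wide_key (a point): Top face of the double-wide keycap (36 mm along the rim) on the wheel's rim, 86 mm from the axle; it turns with the wheel. It does not mark the heavy side, which can only be felt.
- macro_pad: Bystander, loose: small 3 x 3 key pad 69 x 69 x 26 mm, in front of the stand. Origin: centre of its underside.
- switch_jar: Bystander, loose: clear jar 48 mm across, 60 mm tall, beside the stand. Origin: centre of its underside.
- spare_keycap: Bystander, loose: single long keycap 18 x 55 x 10 mm, lying beside the stand. Origin: centre of its underside.
- keyboard_l: Bystander, loose: keyboard 88 x 183 x 26 mm on the left. Origin: centre of its underside.
- keyboard_r: Bystander, loose: keyboard 88 x 183 x 26 mm on the right. Origin: centre of its underside.
There are look-alikes about, which are no part of the job. Leave any blue look-alike of the stand alone.

How it is judged:
On the way:
1. the wheel has been turned by the fingers: its wide keycap has moved more than 30 mm (distance of wide_key from where it was at the start of the episode above 0.03 m and contact force between the fingers and wheel above 1 N), for 0.1 s.
At the end, for the whole second after the job is handed in: The hidden weight is within 0.3 rad (17 degrees) of straight below the axle, the wheel is still, and its rim is between the gripper's fingers (grasp point in the disc's thickness and less than 97 mm from the axle) which press on it with more than 4 N (angle between slug_c0's own z axis and vertical below 0.3 rad and contact force between the fingers and wheel above 4 N and distance between the grasp point and axle below 0.097 m and x of the grasp point in the frame of axle between -0.013 and 0.013 m and angular speed of wheel below 0.1 rad/s); the arm keeps its last pose, push and grip.
It fails at once if one of the loose bystanders is shifted by more than 20 mm (distance of any of macro_pad, switch_jar, spare_keycap, keyboard_l, keyboard_r from where it was at the start of the episode above 0.02 m).
It also fails if it takes over 72 s, if anything falls off the work surface, if the arm or the gripper's body presses on something with over 40 N, if the wrist force passes 120 N, or if a joint passes its speed limit or range.

## Robot

A 7-joint arm with a two-finger parallel gripper is mounted at the origin on the work surface. World frame = base frame: x ahead of the robot, y to its left, z up, the work surface at z = 0. Lengths are in m, angles in rad, forces in N, time in s.
With the tool pointing down it reaches from about 0.425 to 0.95 m from the base axis. Payload 4.7 kg.
Tool frame: the origin (TCP) lies on the centre line of the jaws, within the pads' length; the fingertips stand robot.nose_length ahead of it and the grasp point (between the pads) lies 8 mm behind it (robot.nose_length is the distance from the TCP to the fingertips, in m); z points along the fingers, x is the direction in which the jaws open and shut, and the axes are right-handed (so a half turn about z gives the same grasp; the last joint's range is limited). The gripper opens to 85 mm and grips with 20 to 120 N. Pads are 22 mm wide; open, the fingers measure 114 mm over their backs; the gripper's body (76 mm by 85 mm) begins 54 mm behind the grasp point. The pads swing forward as they close: fully open they stand 13 mm farther back than shut.
Start: joints at [-1.177, 0.469, -0.049, 1.532, 0.024, 1.141, -0.082], TCP at [0.277, 0.616, 0.242] pointing down, gripper open.
Joint ranges: [-2.59, 2.59], [-0.33, 1.99], [-1.39, 1.29], [0.1, 2.45], [-1.04, 4.18], [0.21, 1.99], [-2.66, 2.66]. Speed limits (rad/s): [2.57, 2.57, 3.14, 3.14, 3.14, 3.14, 3.14].

## Interface

Orientations are given as [roll, pitch, yaw] about the fixed x, y, z axes, in that order (R = Rz(yaw) Ry(pitch) Rx(roll)).
In Python, from plant import robot gives the robot as it stands. Calls block until the motion is done:
- robot.goto(position, orientation): joint-space move of the TCP to a pose.
- robot.move_straight(position, vel=0.15, attitude=None, contact_N=None): straight line of the TCP; attitude=None keeps the orientation; vel is the mean speed in m/s. With contact_N (N) it stops when the force on the tool has changed by that much, and returns True; else False.
- robot.move_joints(angles): joint-space move.
- robot.grip(opening, strength=None): opening from 0.0 (shut) to 1.0 (fully open); strength is the grip in N (None keeps the last); returns when the fingers have stopped.
- robot.sleep(seconds).
- robot.inverse_kinematics(position, orientation): joint angles nearest the present ones, or None.
- robot.sense(): the state.
- robot.grab_frame(name): name is "scene" or "top" or "wrist"; returns a dict with "image" (384x512x3 uint8, red, green, blue), "range_z" (384x512 float32, m along the optical axis (not along the pixel's ray), 0 where there is no reading), "fx", "fy", "cx", "cy" (pixels), "dist_coeffs" ([k1, k2, p1, p2, k3] as OpenCV has them; the pictures are not rectified), "R" (3x3) and "t" (3): a world point X has camera coordinates R X + t. Camera axes: x right, y down, z forward; pixel columns grow to the right and rows downward; lengths in m; the calibration is good to about 2 mm. A picture is of the moment at which its call begins.
A pose or a line that the arm cannot do raises robot.IKError and nothing moves.
- robot.close_job(): hands the job in, once; it reports no verdict.
The state is a dict: "t": time; "joint_pos": joint angles; "joint_velocities": joint speeds; "effort": joint torques, N m; "tcp_pos": TCP position; "tcp_rot": TCP orientation; "wrist_force": force on the tool from outside, world axes, zero at the start; "torque": the same for the moment, N m; "opening": opening from 0.0 (shut) to 1.0 (fully open).
Only numpy, scipy, OpenCV 4.12 (cv2) and the standard library are available. Lean on these libraries where they do the work, as an engineer would, in place of code of your own. Each camera call takes 0.05 s, during which the arm holds its last target.

## Working session

There is one attempt and no reset: what is moved stays moved. The work goes in short steps, each a Python script; the robot and the scene stay as the last script left them, time stands still between calls to the robot, and variables do not carry over. Pictures are saved under pics/ and viewed, and the job is handed in when it is done.

```bash
ls; mkdir -p pics
python3 - <<'E'
from plant import robot
import cv2,numpy as np,pickle
for n in ["scene","top","wrist"]:
    f=robot.grab_frame(n); cv2.imwrite(f"pics/{n}0.png",f["image"][:,:,::-1]); pickle.dump(f,open(f"{n}0.pkl","wb"))
    print(n,f["fx"],f["cx"],f["dist_coeffs"],(-f["R"].T@f["t"]).round(3))
print(robot.sense(),robot.nose_length)
E
```

```text
pics
scene 439.8932642359149 258.33966339847575 [-0.10474518  0.          0.          0.          0.        ] [1.323 0.359 1.103]
top 380.1030400562727 258.7497776944673 [0.00777643 0.         0.         0.         0.        ] [ 0.363 -0.003  1.474]
wrist 292.28839793033507 254.75881389648453 [-0.07009732  0.          0.          0.          0.        ] [0.2   0.65  0.373]
{'t': 0.15, 'joint_pos': array([-1.17689725,  0.46928912, -0.04860109,  1.53340476,  0.02410999,
        1.14100452, -0.08228674]), 'joint_velocities': array([ 0.00019387, -0.00133401,  0.0003243 , -0.0035235 ,  0.00035156,
        0.00061878, -0.00100205]), 'effort': array([ 7.46469050e-04, -5.10765409e+01, -4.67505050e-02, -2.37977439e+01,
        1.07247019e-02,  5.37590211e-03,  1.11990298e-05]), 'tcp_pos': array([0.27677024, 0.61518337, 0.24148654]), 'tcp_rot': array([3.14153910e+00, 1.51895961e-03, 1.14804541e+00]), 'wrist_force': array([ 0.43016505, -0.25239663,  0.86791575]), 'torque': array([-0.04551129, -0.03513487,  0.0213954 ]), 'opening': 0.9988750675526146} 0.011
```

View pics/scene0.png

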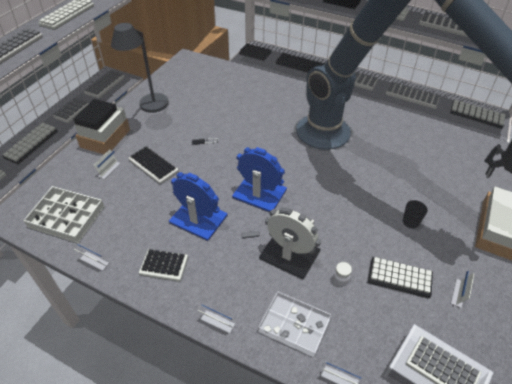

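View pics/top0.png

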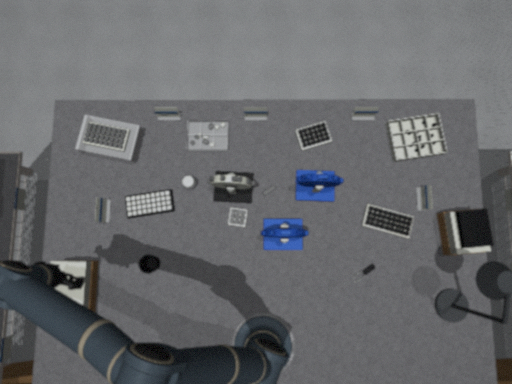

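View pics/wrist0.png

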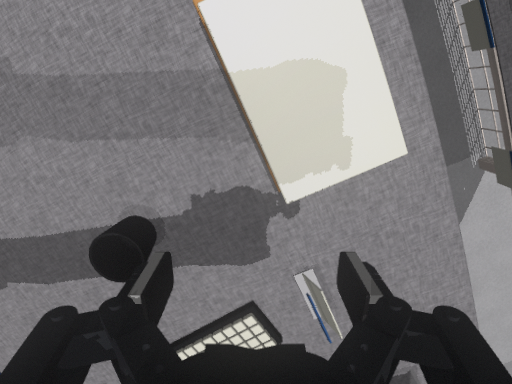

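```bash
cat > h.py <<'E'
import cv2,numpy as np,pickle
def cloud(f):
    h,w=f["range_z"].shape
    K=np.array([[f["fx"],0,f["cx"]],[0,f["fy"],f["cy"]],[0,0,1]])
    u,v=np.meshgrid(np.arange(w),np.arange(h))
    p=cv2.undistortPoints(np.stack([u,v],-1).reshape(-1,1,2).astype(np.float32),K,np.array(f["dist_coeffs"])).reshape(h,w,2)
    z=f["range_z"]
    c=np.dstack([p*z[...,None],z])
    return (c-np.array(f["t"]))@np.array(f["R"])
def proj(f,X):
    K=np.array([[f["fx"],0,f["cx"]],[0,f["fy"],f["cy"]],[0,0,1]])
    return cv2.projectPoints(np.array(X,float).reshape(-1,3),cv2.Rodrigues(np.array(f["R"]))[0],np.array(f["t"],float),K,np.array(f["dist_coeffs"]))[0].reshape(-1,2)
E
python3 - <<'E'
from h import *
f=pickle.load(open("top0.pkl","rb")); c=cloud(f)
im=f["image"]
cv2.imwrite("pics/topz.png",cv2.resize(im[150:250,160:300,::-1],(770,550),interpolation=cv2.INTER_CUBIC))
for (u,v) in [(233,187),(237,217),(189,182),(269,188),(150,203),(316,185)]: print(u,v,c[v,u].round(3))
# black base mask
roi=np.zeros(im.shape[:2],bool); roi[165:208,205:262]=1
zz=c[...,2]
m=roi&(im.max(2)<50)&(zz<0.03)&(zz>0.004)
P=c[m]; r=cv2.minAreaRect(P[:,:2].astype(np.float32)); print("base",m.sum(),r,np.median(P[:,2]))
m=roi&(zz>0.14); P=c[m]; print("wheel top",m.sum(),cv2.minAreaRect(P[:,:2].astype(np.float32)),P[:,2].max())
m=roi&(zz>0.105); P=c[m]; print("wheel",m.sum(),P.min(0),P.max(0)); print(cv2.fitLine(P[:,:2].astype(np.float32),cv2.DIST_L2,0,.01,.01).ravel())
s=pickle.load(open("scene0.pkl","rb"));c2=cloud(s)
cv2.imwrite("pics/scenez.png",cv2.resize(s["image"][190:290,225:365,::-1],(770,550),interpolation=cv2.INTER_CUBIC))
for n,cc in (("top",c),("scene",c2)):
    q=cc.reshape(-1,3); q=q[(q[:,0]>.3)&(q[:,0]<.75)&(q[:,1]>-.05)&(q[:,1]<.3)]
    for lo,hi in [(.004,.02),(.02,.03),(.05,.07),(.12,.21)]:
        k=q[(q[:,2]>lo)&(q[:,2]<hi)]; print(n,lo,hi,len(k),k[:,:2].min(0).round(3),k[:,:2].max(0).round(3))
E
```

```text
233 187 [0.578 0.109 0.094]
237 217 [0.472 0.098 0.033]
189 182 [0.602 0.278 0.064]
269 188 [ 0.587 -0.024  0.012]
150 203 [0.526 0.433 0.027]
316 185 [ 0.584 -0.194  0.106]
base 477 ((0.5924324989318848, 0.11456653475761414), (0.140919029712677, 0.11482135951519012), 86.03643798828125) 0.014125476603449101
wheel top 372 ((0.5172228813171387, 0.05207782983779907), (0.30743086338043213, 0.11458651721477509), 39.962642669677734) 1.474080457894978
wheel 517 [ 0.36260684 -0.00273856  0.10519277] [0.62634087 0.20144469 1.47408046]
[0.4738203  0.88062155 0.58377075 0.11171578]
top 0.004 0.02 2005 [ 0.303 -0.048] [0.749 0.3  ]
top 0.02 0.03 244 [ 0.352 -0.043] [0.749 0.3  ]
top 0.05 0.07 116 [0.565 0.062] [0.626 0.298]
top 0.12 0.21 592 [ 0.398 -0.05 ] [0.625 0.201]
scene 0.004 0.02 2075 [ 0.3  -0.05] [0.75  0.299]
scene 0.02 0.03 174 [0.446 0.074] [0.75  0.299]
scene 0.05 0.07 321 [ 0.413 -0.05 ] [0.633 0.3  ]
scene 0.12 0.21 1443 [ 0.398 -0.05 ] [0.631 0.206]
```

View pics/topz.png

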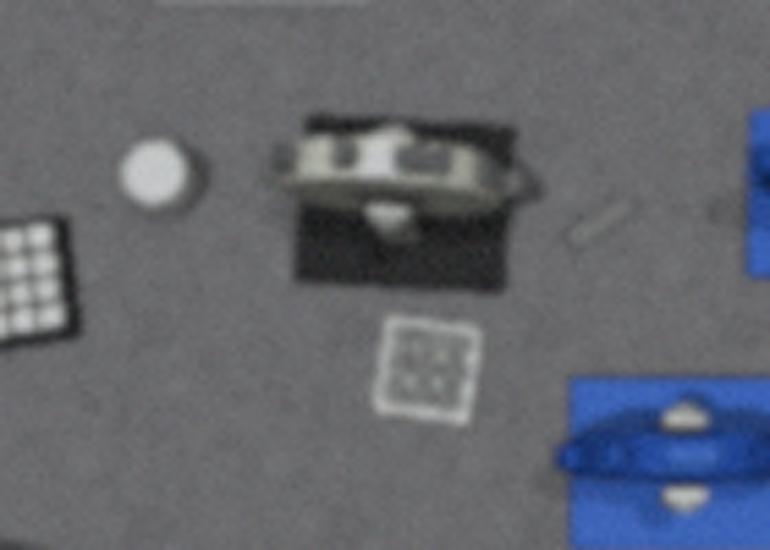

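View pics/scenez.png

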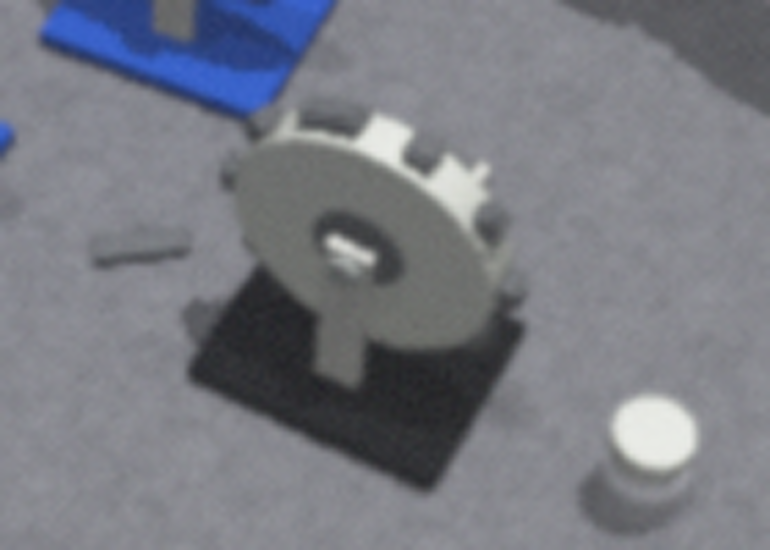

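Run:
```python
from h import *
f=pickle.load(open("top0.pkl","rb")); c=cloud(f); s=pickle.load(open("scene0.pkl","rb"));c2=cloud(s)
# base edges: threshold with colour, subpixel contour -> ray to z=.014
def base(f,c,roi,th):
    im=f["image"]; z=c[...,2]
    m=((im.max(2)<th)&(z<0.022)&(z>0.006)).astype(np.uint8); M=np.zeros_like(m); M[roi]=m[roi]
    n,l,st,_=cv2.connectedComponentsWithStats(M); 
    M=np.isin(l,[i for i in range(1,n) if st[i,4]>15])
    P=c[M]; return M.sum(),cv2.minAreaRect(P[:,:2].astype(np.float32))
print(base(f,c,np.s_[165:208,205:262],55)); print(base(s,c2,np.s_[225:285,250:330],60))
# wheel face in scene
z=c2[...,2]; R=np.s_[205:260,265:320]
P=c2[R].reshape(-1,3); col=s["image"][R].reshape(-1,3)
k=(abs(P[:,0]-.6)<.06)&(P[:,2]>.06)&(P[:,2]<.17); P=P[k]
# plane near x
best=None
rng=np.random.default_rng(0)
for _ in range(500):
    a=P[rng.choice(len(P),3,False)]; n=np.cross(a[1]-a[0],a[2]-a[0]); n/=np.linalg.norm(n)+1e-9
    i=abs((P-a[0])@n)<.002
    if best is None or i.sum()>best.sum(): best=i
Q=P[best]; m=Q.mean(0); n=np.linalg.svd(Q-m)[2][2]; n*=np.sign(n[0]); print("face",len(Q),m.round(4),n.round(4))
yaw=np.arctan2(n[1],n[0]); ys=np.array([-np.sin(yaw),np.cos(yaw)])
print("yaw",yaw, "extent along y", (Q[:,:2]@ys).min(),(Q[:,:2]@ys).max(),"z",Q[:,2].min(),Q[:,2].max(), "x off",(m[:2]@n[:2])/np.linalg.norm(n[:2]))
# all wheel pts >0.1 in both
for C,r in((c,np.s_[165:208,205:262]),(c2,np.s_[195:265,255:330])):
    P=C[r].reshape(-1,3);P=P[(P[:,2]>.1)&(P[:,2]<.21)&(abs(P[:,0]-.6)<.07)]
    X=P[:,:2]@np.array([np.cos(yaw),np.sin(yaw)]);Y=P[:,:2]@ys
    print("x",np.percentile(X,[0,2,50,98,100]).round(4),"y",np.percentile(Y,[0,1,50,99,100]).round(4),"z",P[:,2].max())
```

```text
(np.int64(507), ((0.5918712615966797, 0.11495943367481232), (0.14615392684936523, 0.11413495987653732), 87.10014343261719))
(np.int64(950), ((0.6010546088218689, 0.1188325434923172), (0.14680986106395721, 0.11520851403474808), 88.06038665771484))
face 782 [0.6087 0.1218 0.1217] [ 0.9985 -0.0544  0.0081]
yaw -0.054449454080937425 extent along y 0.07800366149503199 0.22949857812597144 z 0.060223014408649155 0.1699120502814454 x off 0.6012024298800351
x [0.552  0.5583 0.58   0.6132 0.6187] y [0.063  0.0666 0.1472 0.2306 0.2336] z 0.20319675878172253
x [0.5749 0.5801 0.6004 0.6171 0.6246] y [0.0663 0.072  0.1572 0.2339 0.2377] z 0.20259272288426125
```

```bash
cat >> h.py <<'E'
from scipy.spatial.transform import Rotation as Ro
AX=np.array([.5955,.1205,.115]); YAW=-.05
def setup(ax=None,yaw=None):
    global AX,YAW
    if ax is not None: AX=np.array(ax)
    if yaw is not None: YAW=yaw
def axes(): return np.array([np.cos(YAW),np.sin(YAW),0]),np.array([-np.sin(YAW),np.cos(YAW),0])
def pose(a,r,flip=1):
    """tcp pose: tool along radius at angle a from up towards +ys; grasp-point radius r"""
    xs,ys=axes(); u=np.sin(a)*ys+np.cos(a)*np.array([0,0,1]); z=-u; x=flip*xs; y=np.cross(z,x)
    return AX+u*(r-.008), Ro.from_matrix(np.c_[x,y,z]).as_euler("xyz")
E
python3 - <<'E'
from h import *
from plant import robot
for fl in (1,-1):
  for r in (.066,.16):
    o=[]
    for d in range(-110,111,10):
        p,e=pose(np.radians(d),r,fl); q=robot.inverse_kinematics(p,e); o.append((d,None if q is None else np.round(q,1).tolist()))
    print(fl,r); 
    for x in o: print("  ",x)
print(robot.sense()["t"])
E
```

```text
1 0.066
   (-110, [0.9, 1.4, -0.8, 1.7, -0.9, 1.3, 1.0])
   (-100, [0.9, 1.3, -0.8, 1.7, -0.9, 1.2, 1.0])
   (-90, [0.9, 1.2, -0.8, 1.8, -0.9, 1.1, 0.9])
   (-80, [0.8, 1.0, -0.8, 1.8, -0.8, 1.1, 0.8])
   (-70, [0.6, 0.8, -0.4, 1.8, -1.0, 1.2, 0.9])
   (-60, [0.5, 0.7, -0.4, 1.9, -0.9, 1.1, 0.8])
   (-50, [0.4, 0.6, -0.3, 1.9, -0.8, 1.0, 0.7])
   (-40, [-0.1, 0.5, 0.3, 1.9, -1.0, 1.1, 0.7])
   (-30, [-0.2, 0.5, 0.4, 1.9, -0.8, 1.0, 0.5])
   (-20, [-0.4, 0.4, 0.4, 1.9, -0.6, 1.0, 0.3])
   (-10, [-0.5, 0.4, 0.4, 1.8, -0.4, 0.9, 0.1])
   (0, [-0.6, 0.4, 0.4, 1.8, -0.2, 0.9, -0.1])
   (10, [-0.7, 0.5, 0.4, 1.8, -0.0, 1.0, -0.3])
   (20, [-0.8, 0.5, 0.5, 1.7, 0.1, 1.1, -0.4])
   (30, [-0.9, 0.6, 0.5, 1.7, 0.2, 1.2, -0.6])
   (40, [-0.9, 0.7, 0.5, 1.6, 0.3, 1.3, -0.6])
   (50, [-1.0, 0.8, 0.5, 1.6, 0.4, 1.3, -0.7])
   (60, [-1.0, 0.9, 0.5, 1.5, 0.4, 1.4, -0.7])
   (70, [-1.0, 1.0, 0.6, 1.5, 0.5, 1.5, -0.8])
   (80, [-1.0, 1.1, 0.6, 1.5, 0.6, 1.6, -0.8])
   (90, [-1.0, 1.2, 0.6, 1.4, 0.6, 1.7, -0.8])
   (100, [-1.0, 1.3, 0.6, 1.4, 0.7, 1.8, -0.8])
   (110, [-1.0, 1.4, 0.6, 1.4, 0.7, 1.9, -0
[... 2623 characters left out ...]
, [-0.7, 0.6, 1.1, 1.8, -1.0, 1.4, -2.4])
   (-20, [-0.8, 0.5, 1.1, 1.8, -0.8, 1.3, -2.6])
   (-10, [0.7, 0.6, -1.2, 1.7, 0.4, 1.2, 2.5])
   (0, [0.5, 0.6, -1.2, 1.6, 0.6, 1.3, 2.3])
   (10, [-0.2, 0.4, -0.2, 1.6, 0.2, 1.2, 2.6])
   (20, [-0.3, 0.5, -0.2, 1.6, 0.4, 1.4, 2.4])
   (30, [-0.4, 0.5, -0.3, 1.5, 0.5, 1.5, 2.3])
   (40, [-0.5, 0.6, -0.3, 1.4, 0.6, 1.6, 2.2])
   (50, [-0.5, 0.8, -0.3, 1.4, 0.7, 1.8, 2.1])
   (60, [-1.0, 0.9, 0.5, 1.4, 0.4, 1.6, 2.4])
   (70, [-0.9, 1.0, 0.3, 1.3, 0.6, 1.8, 2.3])
   (80, [-1.0, 1.1, 0.4, 1.3, 0.6, 1.9, 2.3])
   (90, [-1.0, 1.2, 0.4, 1.2, 0.7, 2.0, 2.3])
   (100, [-1.0, 1.4, 0.5, 1.2, 0.7, 2.0, 2.4])
   (110, [-1.1, 1.5, 0.7, 1.2, 0.6, 2.0, 2.5])
0.15
```

Run:
```python
from h import *
from plant import robot
p,e=pose(0,.20); robot.goto(p,e); s=robot.sense(); print(s["t"],s["tcp_pos"],p,s["wrist_force"],s["torque"])
for n in ("wrist","scene"):
    f=robot.grab_frame(n); cv2.imwrite(f"pics/{n}1.png",f["image"][:,:,::-1]); pickle.dump(f,open(f"{n}1.pkl","wb"))
```

```text
2.275 [0.59517628 0.12245291 0.30661305] [0.5955 0.1205 0.307 ] [ 0.35823274 -0.3929149   0.3319007 ] [ 0.03889956 -0.03597436  0.02110562]
```

View pics/wrist1.png

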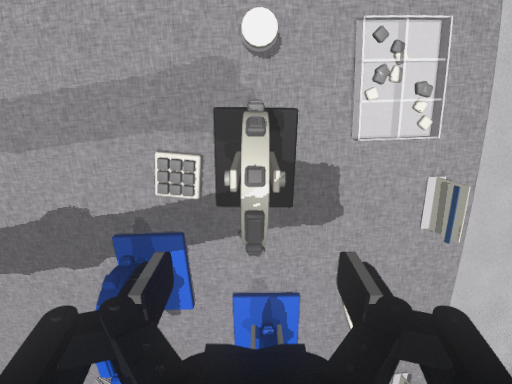

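Run:
```python
from h import *
f=pickle.load(open("wrist1.pkl","rb")); c=cloud(f); im=f["image"]; z=c[...,2]
roi=np.zeros(z.shape,bool); roi[95:260,205:305]=1
m=roi&(im.max(2)<50)&(abs(z-.014)<.006); P=c[m]; r=cv2.minAreaRect(P[:,:2].astype(np.float32)); print("base",m.sum(),r,np.median(P[:,2]))
print(cv2.minAreaRect(c[roi&(z>.009)&(z<.2)][:,:2].astype(np.float32)))
for yaw in (-.05,-.04,-.06):
    xs=np.array([np.cos(yaw),np.sin(yaw)]);ys=np.array([-xs[1],xs[0]])
    w=roi&(z>.12)&(z<.21); X=c[w][:,:2]@xs;Y=c[w][:,:2]@ys
    # disc band: bright cream at z>.15
    d=roi&(z>.14)&(im.max(2)>140); Xd=c[d][:,:2]@xs; Yd=c[d][:,:2]@ys
    b=[(round(y,3),np.percentile(Xd[abs(Yd-y)<.008],[2,98]).round(4).tolist()) for y in np.arange(.1,.22,.02) if (abs(Yd-y)<.008).sum()>20]
    print(yaw,b)
print("w y range",np.percentile(Y,[0,1,99,100]),"zmax",z[w].max())
# posts: z ~.127
k=roi&(abs(z-.127)<.004); print("post",c[k].min(0),c[k].max(0),k.sum())
n,l,st,ce=cv2.connectedComponentsWithStats(k.astype(np.uint8))
for i in range(1,n):
    if st[i,4]>15: print(st[i],c[l==i].mean(0), c[l==i].min(0),c[l==i].max(0))
# keys top: dark pts z>.15
k=roi&(im.max(2)<110)&(z>.125)
n,l,st,ce=cv2.connectedComponentsWithStats(k.astype(np.uint8))
for i in range(1,n):
    if st[i,4]>30: print("key",st[i],c[l==i].mean(0).round(4))
```

```text
base 636 ((0.5950326323509216, 0.11661721765995026), (0.1472710371017456, 0.11717993021011353), 86.84466552734375) 0.013746729945001566
((0.591499924659729, 0.07731026411056519), (0.24976028501987457, 0.12061957269906998), 86.46156311035156)
-0.05 [(np.float64(0.12), [0.5756, 0.5994]), (np.float64(0.14), [0.5753, 0.5991]), (np.float64(0.16), [0.5754, 0.5996]), (np.float64(0.18), [0.5753, 0.5995]), (np.float64(0.2), [0.5757, 0.5999])]
-0.04 [(np.float64(0.1), [0.577, 0.6001]), (np.float64(0.12), [0.5763, 0.6006]), (np.float64(0.14), [0.5768, 0.601]), (np.float64(0.16), [0.577, 0.6012]), (np.float64(0.18), [0.5771, 0.6013]), (np.float64(0.2), [0.5776, 0.6022])]
-0.06 [(np.float64(0.12), [0.5744, 0.5982]), (np.float64(0.14), [0.5738, 0.5978]), (np.float64(0.16), [0.5738, 0.598]), (np.float64(0.18), [0.5736, 0.5977]), (np.float64(0.2), [0.5738, 0.5978])]
w y range [0.07749692 0.08706295 0.23448975 0.23750985] zmax 0.2027606326171648
post [0.56009866 0.10295958 0.12300744] [0.62711942 0.20204937 0.13049637] 605
[243 100  25  15 218] [0.59839632 0.19427636 0.12546597] [0.58566991 0.187657   0.12305054] [0.61046535 0.20204937 0.13049637]
[224 169  13  23 188] [0.56906796 0.11852917 0.12604172] [0.56009866 0.10476038 0.12300744] [0.57431241 0.13077509 0.12858673]
[272 169  13  23 199] [0.61894834 0.11546458 0.12602681] [0.61329023 0.10295958 0.12303776] [0.62711942 0.12831067 0.12894261]
key [246 117  20  19 270] [0.598  0.1803 0.1687]
key [246 166  19  20 164] [0.5962 0.1415 0.1951]
key [245 210  20  46 803] [0.5921 0.0843 0.1897]
```

```bash
sed -i 's/^AX=.*/AX=np.array([.5942,.1170,.115]); YAW=-.052/' h.py
python3 - <<'E'
from h import *
from plant import robot
for d in (0,-50,-25,0,25,50):
    p,e=pose(np.radians(d),.16)
    robot.move_straight(p,.2,e) 
    robot.sleep(.15)
    s=robot.sense(); print(d,round(s["t"],2),(s["tcp_pos"]-p).round(4),s["wrist_force"].round(2),s["torque"].round(3),s["joint_velocities"].round(3).max())
E
```

```text
0 2.88 [0.0009 0.0003 0.0014] [ 0.08 -0.06  0.45] [0.027 0.052 0.018] 0.002
-50 4.06 [0.0004 0.0022 0.0015] [ 0.46  0.48 -0.01] [-0.817  0.079 -0.031] 0.007
-25 4.79 [-0.0005 -0.0015 -0.0008] [-0.62 -0.27  0.15] [-0.505 -0.016 -0.015] 0.014
0 5.53 [ 0.0001 -0.0031 -0.0004] [ 1.05 -0.    0.52] [ 0.033 -0.025  0.028] 0.003
25 6.26 [ 0.0006 -0.0032  0.0009] [-0.1   0.25 -0.09] [ 0.472 -0.042  0.01 ] 0.001
50 6.99 [ 0.0011 -0.0028  0.0024] [-0.04 -0.72  0.64] [ 0.765 -0.09   0.024] 0.001
```

```bash
cat >> h.py <<'E'
def meas(robot,n=4):
    F=[];M=[];p=[]
    for i in range(n):
        s=robot.sense();F.append(s["wrist_force"]);M.append(s["torque"]);p.append(s["tcp_pos"]); 
        if i<n-1: robot.sleep(.03)
    return s["t"],np.mean(F,0),np.mean(M,0),np.mean(p,0),s["opening"]
def report(robot,d):
    t,F,M,p,o=meas(robot); xs,ys=axes(); a=np.radians(d)
    u=np.sin(a)*ys+np.cos(a)*np.array([0,0,1]); 
    ra=p-AX; act=np.degrees(np.arctan2(ra@ys,ra[2]))
    Mx=M@xs-1.05*np.sin(a); fx=np.cross(ra,F)@xs
    tg=np.cross(xs,u)
    print(f"{d:6.1f} act {act:6.1f} r {np.hypot(ra@ys,ra[2]):.4f} t {t:.2f} Frad {F@u:6.2f} Ftan {F@tg:6.2f} Fx {F@xs:6.2f} Mx {Mx:6.3f} rxF {fx:6.3f} op {o:.3f}",flush=True)
    row=[d,act,t,*F,*M,*p]; open("log.txt","a").write(" ".join(map(str,row))+"\n")
    return Mx,fx
def arc(robot,d0,d1,step=12.5,r=.066,vel=.035,rep=True):
    n=int(np.ceil(abs(d1-d0)/step))
    for d in np.linspace(d0,d1,n+1)[1:]:
        p,e=pose(np.radians(d),r); robot.move_straight(p,vel,e)
        if rep: report(robot,d)
E
python3 - <<'E'
from h import *
from plant import robot
p,e=pose(np.radians(50),.066)
print(robot.move_straight(p,.12,e,contact_N=12)); report(robot,50)
robot.grip(0.0,60); report(robot,50)
arc(robot,50,0)
f=robot.grab_frame("scene"); cv2.imwrite("pics/s2.png",cv2.resize(f["image"][170:290,205:365,::-1],(800,600),interpolation=cv2.INTER_CUBIC))
E
```

```text
False
  50.0 act   50.4 r 0.0590 t 8.03 Frad   0.20 Ftan  -0.05 Fx   0.20 Mx -0.002 rxF -0.003 op 0.999
  50.0 act   50.0 r 0.0584 t 8.70 Frad   1.54 Ftan  -0.56 Fx   3.12 Mx  0.067 rxF -0.033 op 0.287
  37.5 act   39.4 r 0.0586 t 9.31 Frad  -0.59 Ftan  -4.63 Fx   4.23 Mx  1.350 rxF -0.272 op 0.294
  25.0 act   27.3 r 0.0588 t 9.92 Frad  -0.10 Ftan  -4.67 Fx   3.61 Mx  1.470 rxF -0.275 op 0.293
  12.5 act   14.7 r 0.0591 t 10.53 Frad   1.84 Ftan  -4.03 Fx   2.29 Mx  1.387 rxF -0.234 op 0.295
   0.0 act    1.6 r 0.0593 t 11.13 Frad   5.04 Ftan  -4.61 Fx   0.99 Mx  1.503 rxF -0.265 op 0.299
```

View pics/s2.png

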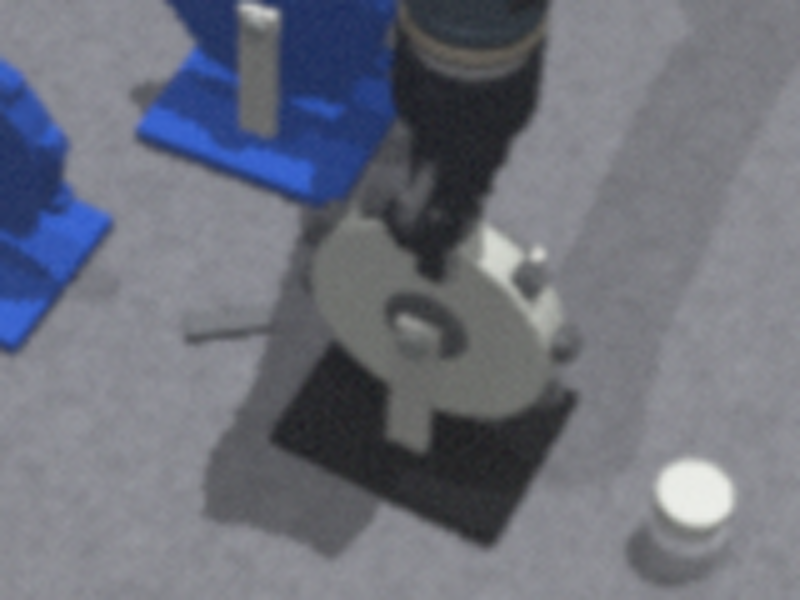

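Run:
```python
from h import *
from plant import robot
arc(robot,0,-62.5)
arc(robot,-62.5,50,vel=.04)
```

```text
-12.5 act  -11.5 r 0.0594 t 11.79 Frad   7.64 Ftan  -4.39 Fx   0.21 Mx  1.473 rxF -0.253 op 0.291
 -25.0 act  -25.2 r 0.0596 t 12.40 Frad   7.72 Ftan  -2.71 Fx   0.00 Mx  1.125 rxF -0.163 op 0.293
 -37.5 act  -38.1 r 0.0598 t 13.01 Frad   7.90 Ftan  -2.36 Fx  -0.10 Mx  1.117 rxF -0.146 op 0.294
 -50.0 act  -50.9 r 0.0600 t 13.62 Frad   7.18 Ftan  -1.23 Fx   0.23 Mx  0.984 rxF -0.081 op 0.291
 -62.5 act  -63.7 r 0.0601 t 14.22 Frad   7.47 Ftan  -0.71 Fx   0.07 Mx  0.898 rxF -0.052 op 0.295
 -50.0 act  -54.3 r 0.0600 t 14.79 Frad   3.59 Ftan   5.35 Fx   1.30 Mx -1.507 rxF  0.304 op 0.291
 -37.5 act  -41.7 r 0.0598 t 15.36 Frad   5.12 Ftan   4.58 Fx   0.31 Mx -1.448 rxF  0.251 op 0.290
 -25.0 act  -28.8 r 0.0594 t 15.93 Frad   5.74 Ftan   3.77 Fx   0.56 Mx -1.312 rxF  0.201 op 0.293
 -12.5 act  -16.0 r 0.0591 t 16.49 Frad   6.48 Ftan   3.68 Fx   0.57 Mx -1.285 rxF  0.194 op 0.292
   0.0 act   -3.1 r 0.0588 t 17.06 Frad   6.06 Ftan   3.63 Fx   1.24 Mx -1.322 rxF  0.194 op 0.294
  12.5 act   10.5 r 0.0584 t 17.62 Frad   4.71 Ftan   2.58 Fx   1.95 Mx -1.012 rxF  0.141 op 0.292
  25.0 act   24.3 r 0.0581 t 18.19 Frad   3.22 Ftan   1.70 Fx   3.17 Mx -0.921 rxF  0.097 op 0.293
  37.5 act   37.8 r 0.0578 t 18.76 Frad   0.98 Ftan   0.15 Fx   4.87 Mx -0.520 rxF  0.009 op 0.293
  50.0 act   50.5 r 0.0577 t 19.32 Frad   0.25 Ftan  -0.85 Fx   6.02 Mx -0.383 rxF -0.049 op 0.292
```

```bash
cat > fit.py <<'E'
from h import *
D=np.loadtxt("log.txt")
xs,ys=axes()
D=D[2:]; dirn=np.sign(np.diff(D[:,0],prepend=50))  # alpha dir
def run(D,dirn,off=0):
    d=np.radians(D[:,0]); act=np.radians(D[:,1]); th=act+off
    F=D[:,3:6];M=D[:,6:9];p=D[:,9:12]
    u=np.outer(np.sin(d),ys)+np.outer(np.cos(d),[0,0,1]); tg=np.cross(xs,u)
    Ft=(F*tg).sum(1); Mx=M@xs-1.05*np.sin(d); rf=np.cross(p-AX,F)@xs
    def f(y,n):
        A=np.c_[np.cos(th),np.sin(th),dirn,np.ones(len(th))][:, :n]
        k,res,_,_=np.linalg.lstsq(A,y,rcond=None); r=y-A@k
        print(k.round(3),"rms",r.std().round(3),"atan2(a,b)",np.degrees(np.arctan2(k[0],k[1])).round(1)); return k
    f(Ft,3);f(Mx,3);f(Ft,4);f(Mx,4)
    # combined with L
    # Mx+rf+L*Ft = dirn*F0*0.37(+sign) + a cos + b sin  -> solve L,a,b
    A=np.c_[Ft,-np.cos(th),-np.sin(th)]; y=dirn*.37-(Mx+rf)
    k=np.linalg.lstsq(A,y,rcond=None)[0]; print("L,a,b",k.round(3),(y-A@k).std().round(3))
    for L in (.2,.25,.28,.3,.32): print(L,end=" "); f(Mx+rf+L*Ft,3)
run(D,dirn)
E
python3 fit.py
```

```text
[-0.665 -2.95   3.202] rms 0.634 atan2(a,b) -167.3
[ 0.158  0.491 -1.202] rms 0.156 atan2(a,b) 17.8
[ 2.000e-03 -3.031e+00  3.204e+00 -5.760e-01] rms 0.626 atan2(a,b) 180.0
[-0.185  0.533 -1.203  0.296] rms 0.148 atan2(a,b) -19.1
L,a,b [ 0.424 -0.171 -0.93 ] 0.169
0.2 [-0.021 -0.261 -0.379] rms 0.058 atan2(a,b) -175.4
0.25 [-0.054 -0.408 -0.219] rms 0.073 atan2(a,b) -172.4
0.28 [-0.074 -0.497 -0.123] rms 0.086 atan2(a,b) -171.5
0.3 [-0.088 -0.556 -0.059] rms 0.096 atan2(a,b) -171.0
0.32 [-0.101 -0.615  0.005] rms 0.107 atan2(a,b) -170.7
```

```bash
cp log.txt log1.txt
python3 - <<'E'
from h import *
from plant import robot
xs,ys=axes()
p,e=pose(np.radians(37.5),.066); robot.move_straight(p,.035,e)
a=np.radians(37.5); u=np.sin(a)*ys+np.cos(a)*np.array([0,0,1]); tg=np.cross(xs,u)
for i in range(10):
    s=robot.sense(); r=s["tcp_pos"]-AX
    print(round(s["t"],3),(s["wrist_force"]@tg).round(2),(s["wrist_force"]@u).round(2),(s["torque"]@xs-1.05*np.sin(a)).round(3),np.degrees(np.arctan2(r@ys,r[2])).round(2),np.degrees(Ro.from_euler("xyz",s["tcp_rot"]).as_matrix()[:,2].dot(-ys)).round(2)); robot.sleep(.05)
p,e=pose(np.radians(50),.066); robot.move_straight(p,.035,e); report(robot,50); robot.sleep(.3); report(robot,50)
robot.grip(1.0); report(robot,50)
for d,r in [(50,.13),(13,.13),(-25,.13),(-62.5,.13)]:
    p,e=pose(np.radians(d),r); robot.move_straight(p,.25,e); report(robot,d)
E
```

```text
19.833 -4.09 -2.89 1.332 39.87 34.59
19.883 -3.88 -2.98 1.309 39.92 34.62
19.933 -4.48 -2.18 1.279 39.97 34.64
19.983 -4.06 -2.04 1.206 39.97 34.65
20.033 -4.06 -1.6 1.2 39.97 34.66
20.083 -3.44 -2.16 1.209 40.0 34.66
20.133 -3.61 -2.42 1.277 40.03 34.66
20.183 -4.18 -2.72 1.243 39.99 34.67
20.233 -3.94 -1.95 1.219 40.0 34.67
20.283 -4.05 -2.46 1.187 40.01 34.67
  50.0 act   51.2 r 0.0577 t 20.94 Frad   0.18 Ftan  -2.60 Fx   6.37 Mx  0.018 rxF -0.150 op 0.294
  50.0 act   51.1 r 0.0577 t 21.34 Frad  -0.63 Ftan  -2.92 Fx   6.62 Mx  0.126 rxF -0.169 op 0.297
  50.0 act   50.0 r 0.0580 t 22.06 Frad  -0.22 Ftan  -0.01 Fx   0.20 Mx -0.006 rxF -0.001 op 1.004
  50.0 act   49.9 r 0.1216 t 22.57 Frad  -0.53 Ftan   0.07 Fx   0.03 Mx -0.015 rxF  0.008 op 0.997
  13.0 act   14.0 r 0.1210 t 23.46 Frad  -0.11 Ftan  -0.26 Fx   0.26 Mx  0.024 rxF -0.031 op 1.002
 -25.0 act  -23.8 r 0.1207 t 24.38 Frad   0.17 Ftan  -0.52 Fx   0.24 Mx  0.023 rxF -0.062 op 0.998
 -62.5 act  -61.3 r 0.1207 t 25.28 Frad  -0.42 Ftan  -0.29 Fx   0.17 Mx  0.045 rxF -0.036 op 0.999
```

```bash
rm log.txt
python3 - <<'E'
from h import *
from plant import robot
p,e=pose(np.radians(-62.5),.066); robot.move_straight(p,.15,e); 
robot.grip(0.0,60); report(robot,-62.5)
arc(robot,-62.5,50,vel=.045)
robot.grip(1.0); report(robot,50)
for d,r in [(50,.13),(20,.13),(0,.13),(0,.066)]:
    p,e=pose(np.radians(d),r); robot.move_straight(p,.25,e)
f=robot.grab_frame("scene"); cv2.imwrite("pics/s3.png",cv2.resize(f["image"][170:290,205:365,::-1],(800,600),interpolation=cv2.INTER_CUBIC))
report(robot,0)
E
```

```text
-62.5 act  -62.6 r 0.0586 t 26.54 Frad   4.23 Ftan  -1.19 Fx  -2.57 Mx  0.232 rxF -0.071 op 0.293
 -50.0 act  -49.2 r 0.0584 t 27.07 Frad   6.35 Ftan  -2.36 Fx  -3.22 Mx  0.148 rxF -0.133 op 0.293
 -37.5 act  -36.6 r 0.0582 t 27.61 Frad   6.83 Ftan  -3.64 Fx  -2.71 Mx  0.232 rxF -0.205 op 0.291
 -25.0 act  -23.8 r 0.0579 t 28.14 Frad   5.45 Ftan  -3.54 Fx  -1.70 Mx  0.283 rxF -0.198 op 0.295
 -12.5 act  -11.3 r 0.0576 t 28.68 Frad   1.63 Ftan  -4.80 Fx   0.70 Mx  0.753 rxF -0.274 op 0.289
   0.0 act   -0.2 r 0.0574 t 29.21 Frad  -1.29 Ftan  -3.19 Fx   3.14 Mx  0.268 rxF -0.183 op 0.291
  12.5 act   11.4 r 0.0572 t 29.74 Frad  -2.53 Ftan  -1.10 Fx   4.53 Mx -0.196 rxF -0.060 op 0.295
  25.0 act   24.2 r 0.0571 t 30.27 Frad  -2.36 Ftan  -2.16 Fx   5.28 Mx -0.139 rxF -0.121 op 0.292
  37.5 act   36.3 r 0.0569 t 30.81 Frad  -1.60 Ftan  -0.19 Fx   5.67 Mx -0.445 rxF -0.009 op 0.295
  50.0 act   48.2 r 0.0567 t 31.34 Frad  -0.44 Ftan   1.56 Fx   5.31 Mx -0.824 rxF  0.089 op 0.296
  50.0 act   50.1 r 0.0581 t 32.06 Frad  -0.25 Ftan   0.07 Fx  -0.22 Mx -0.003 rxF  0.004 op 1.001
   0.0 act    1.8 r 0.0591 t 34.20 Frad   0.45 Ftan   0.11 Fx   0.43 Mx -0.004 rxF  0.008 op 1.000
```

View pics/s3.png

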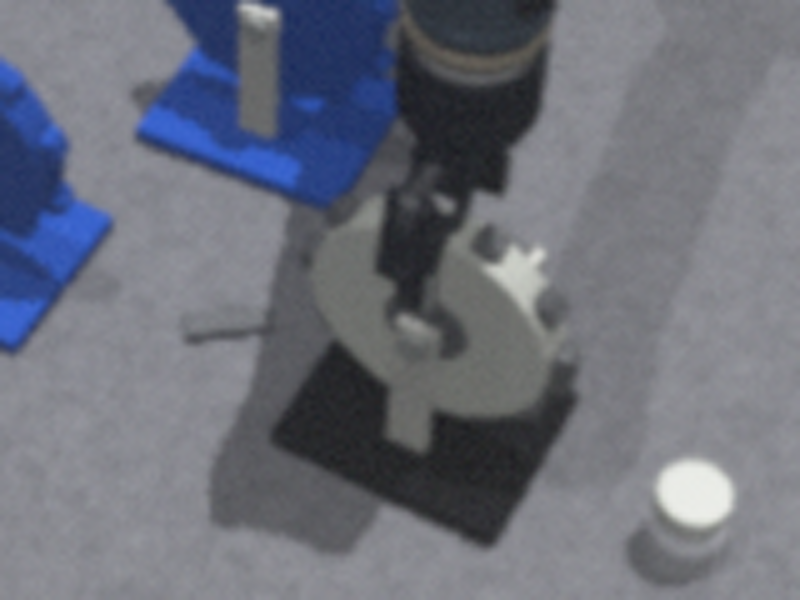

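```bash
cp log.txt log2.txt
cat > fit2.py <<'E'
from h import *
import sys
xs,ys=axes()
def load(fn,off,sl,d0):
    D=np.loadtxt(fn)[sl]; dirn=np.sign(np.diff(D[:,0],prepend=d0)); return D,dirn,np.full(len(D),off)
S=[load("log1.txt",0,slice(2,20),50),load("log2.txt",112.5,slice(1,10),-62.5)]
D=np.vstack([s[0] for s in S]);dirn=np.hstack([s[1] for s in S]);off=np.radians(np.hstack([s[2] for s in S]))
d=np.radians(D[:,0]); F=D[:,3:6];M=D[:,6:9];p=D[:,9:12]
u=np.outer(np.sin(d),ys)+np.outer(np.cos(d),[0,0,1]); tg=np.cross(xs,u)
Ft=(F*tg).sum(1);Fr=(F*u).sum(1); Mx=M@xs-1.05*np.sin(d); rf=np.cross(p-AX,F)@xs
th=d+off
A=np.c_[-np.sin(th),-np.cos(th),dirn]
for L in (0,.05,.1,.13,.16,.18,.2,.22,.25,.3,.35,.4):
    y=Mx+rf+L*Ft
    k=np.linalg.lstsq(A,y,rcond=None)[0]; r=y-A@k
    print(L,"amp %.3f w0 %.1f fric %.3f rms %.3f rel %.3f"%(np.hypot(*k[:2]),np.degrees(np.arctan2(k[1],k[0])),k[2],r.std(),r.std()/y.std()))
    if L==.18: print((np.c_[np.degrees(th),dirn,y,A@k,Ft,Mx]).round(2))
E
python3 fit2.py
```

```text
0 amp 0.740 w0 -172.9 fric -0.930 rms 0.263 rel 0.306
0.05 amp 0.494 w0 -172.4 fric -0.789 rms 0.203 rel 0.280
0.1 amp 0.248 w0 -170.7 fric -0.649 rms 0.146 rel 0.242
0.13 amp 0.101 w0 -165.8 fric -0.565 rms 0.115 rel 0.213
0.16 amp 0.050 w0 -10.8 fric -0.480 rms 0.089 rel 0.183
0.18 amp 0.147 w0 0.3 fric -0.424 rms 0.077 rel 0.169
[[ 3.750e+01 -1.000e+00  2.400e-01  3.300e-01 -4.630e+00  1.350e+00]
 [ 2.500e+01 -1.000e+00  3.500e-01  3.600e-01 -4.670e+00  1.470e+00]
 [ 1.250e+01 -1.000e+00  4.300e-01  3.900e-01 -4.030e+00  1.390e+00]
 [ 0.000e+00 -1.000e+00  4.100e-01  4.200e-01 -4.610e+00  1.500e+00]
 [-1.250e+01 -1.000e+00  4.300e-01  4.600e-01 -4.390e+00  1.470e+00]
 [-2.500e+01 -1.000e+00  4.700e-01  4.900e-01 -2.710e+00  1.130e+00]
 [-3.750e+01 -1.000e+00  5.500e-01  5.100e-01 -2.360e+00  1.120e+00]
 [-5.000e+01 -1.000e+00  6.800e-01  5.400e-01 -1.230e+00  9.800e-01]
 [-6.250e+01 -1.000e+00  7.200e-01  5.500e-01 -7.100e-01  9.000e-01]
 [-5.000e+01  1.000e+00 -2.400e-01 -3.100e-01  5.350e+00 -1.510e+00]
 [-3.750e+01  1.000e+00 -3.700e-01 -3.400e-01  4.580e+00 -1.450e+00]
 [-2.50
[... 716 characters left out ...]
1 -5.700e-01 -4.800e+00  7.500e-01]
 [ 1.125e+02  1.000e+00 -4.900e-01 -5.600e-01 -3.190e+00  2.700e-01]
 [ 1.250e+02  1.000e+00 -4.500e-01 -5.400e-01 -1.100e+00 -2.000e-01]
 [ 1.375e+02  1.000e+00 -6.500e-01 -5.200e-01 -2.160e+00 -1.400e-01]
 [ 1.500e+02  1.000e+00 -4.900e-01 -5.000e-01 -1.900e-01 -4.400e-01]
 [ 1.625e+02  1.000e+00 -4.500e-01 -4.700e-01  1.560e+00 -8.200e-01]]
0.2 amp 0.245 w0 2.6 fric -0.368 rms 0.073 rel 0.166
0.22 amp 0.344 w0 3.5 fric -0.312 rms 0.077 rel 0.180
0.25 amp 0.491 w0 4.3 fric -0.228 rms 0.095 rel 0.224
0.3 amp 0.738 w0 4.8 fric -0.087 rms 0.144 rel 0.309
0.35 amp 0.984 w0 5.1 fric 0.053 rms 0.200 rel 0.364
0.4 amp 1.230 w0 5.3 fric 0.193 rms 0.260 rel 0.392
```

```bash
rm log.txt
python3 - <<'E'
from h import *
from plant import robot
robot.grip(0.0,60); report(robot,0)
p,e=pose(0,.071); robot.move_straight(p,.03,e); report(robot,0)
p,e=pose(0,.066); robot.move_straight(p,.03,e); report(robot,0)
# tangential test at fixed orientation, small
xs,ys=axes()
robot.move_straight(p+ys*.004,.03,e); report(robot,0)
robot.move_straight(p-ys*.004,.03,e); report(robot,0)
robot.move_straight(p,.03,e); report(robot,0)
E
```

```text
0.0 act   -0.1 r 0.0586 t 34.88 Frad   3.80 Ftan   0.18 Fx  -0.01 Mx -0.052 rxF  0.010 op 0.292
   0.0 act   -0.1 r 0.0587 t 35.29 Frad -21.50 Ftan  -1.64 Fx   9.41 Mx  0.467 rxF -0.094 op 0.292
   0.0 act   -0.1 r 0.0586 t 35.71 Frad   4.46 Ftan   0.50 Fx   0.54 Mx -0.078 rxF  0.029 op 0.296
   0.0 act    0.7 r 0.0586 t 36.09 Frad   7.11 Ftan   5.41 Fx  -0.25 Mx -1.573 rxF  0.322 op 0.293
   0.0 act   -0.6 r 0.0586 t 36.61 Frad   3.81 Ftan  -4.83 Fx   0.95 Mx  1.253 rxF -0.286 op 0.292
   0.0 act    0.0 r 0.0586 t 36.99 Frad   5.83 Ftan  -0.66 Fx   0.33 Mx  0.032 rxF -0.038 op 0.294
```

```bash
cp log.txt log3.txt
python3 - <<'E'
from h import *
xs,ys=axes()
D=np.vstack([np.loadtxt(f"log{i}.txt") for i in (1,2,3)])
d=np.radians(D[:,0]);F=D[:,3:6];M=D[:,6:9]
u=np.outer(np.sin(d),ys)+np.outer(np.cos(d),[0,0,1]); tg=np.cross(xs,u)
Fx=F@xs; Mt=(M*tg).sum(1); Mr=(M*u).sum(1); Ft=(F*tg).sum(1);Fr=(F*u).sum(1)
A=np.c_[Fx,np.ones(len(d)),np.sin(d)]
k=np.linalg.lstsq(A,Mt,rcond=None)[0]; print(k.round(3),(Mt-A@k).std())
i=np.abs(Fx)>4; print((Mt/Fx)[i].round(3))
print(np.c_[np.degrees(d),Fx,Mt,Mr][-6:].round(3))
E
```

```text
[ 0.216  0.039 -0.286] 0.09279041947206274
[0.196 0.19  0.179 0.223 0.205 0.195 0.187 0.239]
[[ 0.000e+00 -5.000e-03 -4.200e-02 -2.110e-01]
 [ 0.000e+00  9.407e+00  2.249e+00 -2.270e-01]
 [ 0.000e+00  5.410e-01  3.000e-02 -2.320e-01]
 [ 0.000e+00 -2.500e-01 -8.900e-02 -1.320e-01]
 [ 0.000e+00  9.500e-01  1.110e-01 -4.200e-01]
 [ 0.000e+00  3.290e-01  2.900e-02 -2.700e-01]]
```

```bash
rm log.txt
python3 - <<'E'
from h import *
from plant import robot
arc(robot,0,50,step=12.5,vel=.035)
arc(robot,50,-50,step=12.5,vel=.035)
arc(robot,-50,0,step=12.5,vel=.035)
E
cp log.txt log4.txt
cat > fit4.py <<'E'
from h import *
xs,ys=axes()
def load(fn,off,sl,d0):
    D=np.loadtxt(fn)[sl]; return D,np.sign(np.diff(D[:,0],prepend=d0)),np.full(len(D),off)
S1=[load("log1.txt",0,slice(2,20),50)];S2=[load("log2.txt",112.5,slice(1,10),-62.5)];S4=[load("log4.txt",162.5,slice(0,None),0)]
for name,S in (("1",S1),("4",S4),("1+2+4",S1+S2+S4)):
    D=np.vstack([s[0] for s in S]);dirn=np.hstack([s[1] for s in S]);off=np.radians(np.hstack([s[2] for s in S]))
    d=np.radians(D[:,0]); F=D[:,3:6];M=D[:,6:9];p=D[:,9:12]
    u=np.outer(np.sin(d),ys)+np.outer(np.cos(d),[0,0,1]); tg=np.cross(xs,u)
    Ft=(F*tg).sum(1);Fr=(F*u).sum(1); Mx=M@xs-1.05*np.sin(d); rf=np.cross(p-AX,F)@xs; th=d+off
    for L in (.19,.205,.22):
      y=Mx+rf+L*Ft
      for ex in (0,1,2):
        A=np.c_[-np.sin(th),-np.cos(th),dirn,np.ones(len(d)),Fr][:,:3+ex]
        k=np.linalg.lstsq(A,y,rcond=None)[0]; r=y-A@k
        print(name,L,ex,"amp %.3f w0 %.1f"%(np.hypot(*k[:2]),np.degrees(np.arctan2(k[1],k[0]))),k[2:].round(3),"rms %.3f"%r.std())
E
python3 fit4.py
```

```text
12.5 act   11.3 r 0.0583 t 37.60 Frad   6.19 Ftan   2.09 Fx   1.43 Mx -0.851 rxF  0.114 op 0.293
  25.0 act   23.3 r 0.0581 t 38.21 Frad   5.37 Ftan   2.51 Fx   1.59 Mx -1.055 rxF  0.137 op 0.296
  37.5 act   35.5 r 0.0579 t 38.82 Frad   4.98 Ftan   4.02 Fx   1.77 Mx -1.393 rxF  0.223 op 0.291
  50.0 act   47.6 r 0.0577 t 39.42 Frad   3.68 Ftan   5.20 Fx   2.05 Mx -1.583 rxF  0.291 op 0.293
  37.5 act   37.2 r 0.0578 t 40.03 Frad   0.08 Ftan   2.23 Fx   4.25 Mx -0.155 rxF  0.129 op 0.294
  25.0 act   26.3 r 0.0580 t 40.64 Frad  -0.24 Ftan  -1.01 Fx   4.91 Mx  0.635 rxF -0.059 op 0.291
  12.5 act   14.6 r 0.0582 t 41.25 Frad   0.34 Ftan  -2.66 Fx   4.17 Mx  0.978 rxF -0.154 op 0.292
   0.0 act    2.7 r 0.0584 t 41.86 Frad   2.70 Ftan  -3.64 Fx   3.25 Mx  1.284 rxF -0.205 op 0.293
 -12.5 act   -9.3 r 0.0586 t 42.47 Frad   4.53 Ftan  -5.38 Fx   2.18 Mx  1.823 rxF -0.300 op 0.292
 -25.0 act  -21.9 r 0.0588 t 43.08 Frad   7.02 Ftan  -6.72 Fx   1.66 Mx  1.931 rxF -0.372 op 0.292
 -37.5 act  -34.4 r 0.0590 t 43.68 Frad   9.10 Ftan  -7.15 Fx   0.49 Mx  2.104 rxF -0.392 op 0.293
 -50.0 act  -
[... 1243 characters left out ...]
-2.3 [-0.382 -0.009  0.002] rms 0.062
4 0.22 0 amp 0.292 w0 -0.5 [-0.345] rms 0.061
4 0.22 1 amp 0.289 w0 1.4 [-0.345 -0.009] rms 0.061
4 0.22 2 amp 0.286 w0 0.4 [-0.344 -0.002 -0.001] rms 0.061
1+2+4 0.19 0 amp 0.164 w0 -0.0 [-0.411] rms 0.075
1+2+4 0.19 1 amp 0.167 w0 0.1 [-0.411  0.005] rms 0.075
1+2+4 0.19 2 amp 0.163 w0 1.0 [-0.41  -0.014  0.004] rms 0.073
1+2+4 0.205 0 amp 0.241 w0 1.5 [-0.37] rms 0.072
1+2+4 0.205 1 amp 0.240 w0 1.5 [-0.37  -0.003] rms 0.072
1+2+4 0.205 2 amp 0.237 w0 1.8 [-0.369 -0.013  0.002] rms 0.072
1+2+4 0.22 0 amp 0.318 w0 2.3 [-0.33] rms 0.074
1+2+4 0.22 1 amp 0.312 w0 2.2 [-0.329 -0.011] rms 0.073
1+2+4 0.22 2 amp 0.312 w0 2.3 [-0.329 -0.012  0.   ] rms 0.073
```

Run:
```python
from h import *
from plant import robot
def tau(r,F): pass
arc(robot,0,18,step=9,vel=.03)
arc(robot,18,43,step=12.5,vel=.035)
arc(robot,43,18,step=12.5,vel=.035)
robot.sleep(.3); report(robot,18)
f=robot.grab_frame("scene"); pickle.dump(f,open("scene5.pkl","wb")); cv2.imwrite("pics/s5.png",cv2.resize(f["image"][170:290,205:365,::-1],(800,600),interpolation=cv2.INTER_CUBIC))
```

```text
9.0 act    6.4 r 0.0580 t 47.27 Frad   6.70 Ftan   3.06 Fx   3.27 Mx -1.201 rxF  0.160 op 0.294
  18.0 act   15.0 r 0.0578 t 47.83 Frad   6.39 Ftan   4.02 Fx   3.86 Mx -1.409 rxF  0.213 op 0.289
  30.5 act   27.7 r 0.0576 t 48.43 Frad   6.02 Ftan   4.57 Fx   4.49 Mx -1.430 rxF  0.246 op 0.294
  43.0 act   40.0 r 0.0574 t 49.04 Frad   5.34 Ftan   4.92 Fx   4.88 Mx -1.544 rxF  0.266 op 0.293
  30.5 act   29.9 r 0.0575 t 49.65 Frad   1.60 Ftan   0.56 Fx   4.86 Mx  0.263 rxF  0.031 op 0.289
  18.0 act   18.9 r 0.0577 t 50.26 Frad   1.38 Ftan  -1.91 Fx   5.01 Mx  0.817 rxF -0.109 op 0.287
  18.0 act   18.9 r 0.0577 t 50.66 Frad   1.63 Ftan  -1.25 Fx   4.97 Mx  0.768 rxF -0.071 op 0.296
```

View pics/s5.png

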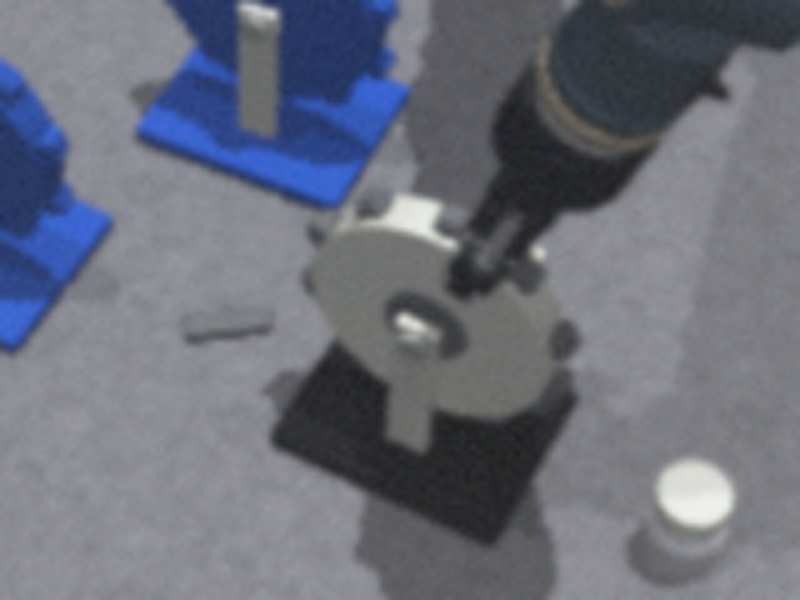

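```bash
cp log.txt log4.txt; sed -i 's/(.19,.205,.22)/(.19,.205,.22,.25,.3)/' fit4.py; python3 fit4.py | grep -v " 2 amp"|grep -v "^1 "
```

```text
4 0.19 0 amp 0.126 w0 5.4 [-0.409] rms 0.113
4 0.19 1 amp 0.124 w0 17.3 [-0.409 -0.023] rms 0.113
4 0.205 0 amp 0.218 w0 5.3 [-0.374] rms 0.106
4 0.205 1 amp 0.215 w0 19.4 [-0.374 -0.048] rms 0.106
4 0.22 0 amp 0.311 w0 5.3 [-0.339] rms 0.101
4 0.22 1 amp 0.305 w0 20.3 [-0.339 -0.072] rms 0.101
4 0.25 0 amp 0.495 w0 5.2 [-0.268] rms 0.096
4 0.25 1 amp 0.487 w0 21.0 [-0.268 -0.121] rms 0.094
4 0.3 0 amp 0.803 w0 5.2 [-0.151] rms 0.102
4 0.3 1 amp 0.790 w0 21.5 [-0.151 -0.203] rms 0.099
1+2+4 0.19 0 amp 0.169 w0 3.5 [-0.409] rms 0.095
1+2+4 0.19 1 amp 0.174 w0 2.9 [-0.41   0.011] rms 0.095
1+2+4 0.205 0 amp 0.246 w0 4.1 [-0.368] rms 0.091
1+2+4 0.205 1 amp 0.249 w0 3.9 [-0.369  0.005] rms 0.091
1+2+4 0.22 0 amp 0.324 w0 4.4 [-0.328] rms 0.090
1+2+4 0.22 1 amp 0.323 w0 4.5 [-0.328 -0.001] rms 0.090
1+2+4 0.25 0 amp 0.479 w0 4.7 [-0.248] rms 0.098
1+2+4 0.25 1 amp 0.473 w0 5.0 [-0.246 -0.014] rms 0.098
1+2+4 0.3 0 amp 0.738 w0 5.0 [-0.113] rms 0.134
1+2+4 0.3 1 amp 0.723 w0 5.5 [-0.108 -0.034] rms 0.134
```

Run:
```python
from h import *
from plant import robot
arc(robot,18,15,vel=.02)
robot.sleep(.4); report(robot,15)
s=robot.sense(); xs,ys=axes(); R=Ro.from_euler("xyz",s["tcp_rot"]).as_matrix(); g=s["tcp_pos"]-.008*R[:,2]-AX
print("grasp x",g@xs,"r",np.linalg.norm(g),s["joint_velocities"].round(4),s["t"])
f=robot.grab_frame("scene"); c=cloud(f); f0=pickle.load(open("scene0.pkl","rb"))
D=cv2.absdiff(f["image"],f0["image"]).max(2); 
for n,X in dict(jar=(.602,.278,.03),key=(.587,-.024,.005),kbr=(.526,.433,.02)).items():
    q=proj(f,X)[0].astype(int); print(n,q,D[q[1]-6:q[1]+7,q[0]-6:q[0]+7].mean().round(1))
robot.close_job()
```

```text
15.0 act   15.8 r 0.0577 t 51.11 Frad   1.44 Ftan  -2.02 Fx   5.17 Mx  0.809 rxF -0.115 op 0.295
  15.0 act   15.8 r 0.0577 t 51.61 Frad   1.68 Ftan  -1.52 Fx   5.19 Mx  0.740 rxF -0.086 op 0.296
grasp x 0.00045927315185885894 r 0.06567732284797581 [-0.002   0.0019 -0.0003  0.0003 -0.002  -0.0013  0.0002] 51.6083
jar [339 270] 6.0
key [248 234] 4.4
kbr [397 272] 5.1
the job is handed in; nothing more can be done
```

I turned the wheel in both directions over three grips of the rim and worked out the heavy side from the wrist force and moment. I then turned that side to the bottom and handed the job in at about 51.7 s with the rim still gripped at 60 N. No verdict was reported, so I can't confirm the result.

**Last checks:**
- The grasp point is 0.5 mm off the middle of the disc's thickness and 66 mm from the axle. The arm is still.
- In the last scene picture, the jar, the spare keycap and one keyboard show no visible change from the start. I did not compare the macro pad or the other keyboard.

**Where the weight is:** on the last grip, the fits put the bottom position at a gripper tilt of about 12 to 20°. I stopped at about 15 to 16°, so I expect the error to stay within the 17° tolerance.

**Checks that disagreed:**
- **Friction sign:** the fitted axle friction had the right size (0.37 N m) but the wrong sign. The readings were taken just after each stop, so the arm may have sprung back. I relied on averaging the two turning directions, which should cancel this.
- **Sensor position:** I had to infer how far the force sensor sits behind the fingers, about 0.21 m. If it were under about 0.16 m, the heavy side would come out on the opposite side. The sideways forces and the weight size it implied both supported 0.21 m.
- **Fits with an extra offset term:** some of these moved the heavy side by 15 to 40° (the first grip alone, and the last grip with its final points added). The fit over all grips did not move.

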